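# Clamp the mould's cover plate evenly

## Task

Clamp down the white cover plate of the casting mould with its four black quarter-turn knobs: two of them are still loose, so first turn those two clockwise to halfway (yellow dot), like the other two. Then, on a second pass, turn all four fully home (green dot) in crisscross order: one, the one diagonally opposite, and only then the other two. Turn no knob home while another is still loose, and do not touch the closed mould with the grey plate.

Things in the scene. Friction and masses are not known exactly. Their poses are not given: they have to be found in the camera images.
- knob_a_grip (a point): Axis of black clamp knob A on the white-plated mould, at grip height, 105 mm above the table. Upright bar 50 mm long, 14 thick, 36 tall (top 10 mm above this point) on a dark dial 74 mm across, 34 mm below it. x axis: along the bar to its white-tipped end, turning with it; z up. The 4 knobs form a square of 130 mm side; this one's corner varies from run to run.
- knob_a (a joint): Turn of knob A, rad: 0 loose (white tip at its dial's red dot), 0.785 halfway (yellow dot), 1.571 fully home at its stop (green dot). Grows clockwise from above, turns with about 0.1 N m and stays where it is left. At the start still loose.
- knob_b_grip (a point): Axis of black clamp knob B on the white-plated mould, at grip height, 105 mm above the table. Same shape and axes as knob A. The 4 knobs form a square of 130 mm side; this one's corner varies from run to run.
- knob_b (a joint): Turn of knob B, rad: 0 loose (white tip at its dial's red dot), 0.785 halfway (yellow dot), 1.571 fully home at its stop (green dot). Grows clockwise from above, turns with about 0.1 N m and stays where it is left. At the start still loose.
- knob_c_grip (a point): Axis of black clamp knob C on the white-plated mould, at grip height, 105 mm above the table. Same shape and axes as knob A. The 4 knobs form a square of 130 mm side; this one's corner varies from run to run.
- knob_c (a joint): Turn of knob C, rad: 0 loose (white tip at its dial's red dot), 0.785 halfway (yellow dot), 1.571 fully home at its stop (green dot). Grows clockwise from above, turns with about 0.1 N m and stays where it is left. At the start already about halfway.
- knob_d_grip (a point): Axis of black clamp knob D on the white-plated mould, at grip height, 105 mm above the table. Same shape and axes as knob A. The 4 knobs form a square of 130 mm side; this one's corner varies from run to run.
- knob_d (a joint): Turn of knob D, rad: 0 loose (white tip at its dial's red dot), 0.785 halfway (yellow dot), 1.571 fully home at its stop (green dot). Grows clockwise from above, turns with about 0.1 N m and stays where it is left. At the start already about halfway.
- grey_mould: The other mould, already closed: the same dark plywood box, 220 x 220 mm and 65 mm high with knobs up to 115 mm high, but with a grey plate. Origin at the centre of its underside. Not to be touched.

How it is judged:
By the outcome, as a careful person would: the job done as asked, in the order asked, and still so for the second after the job is handed in, with the robot touching nothing.
It also fails if it takes over 67 s, if anything falls off the work surface, if the arm or the gripper's body presses on something with over 40 N, if the wrist force passes 120 N, or if a joint passes its speed limit or range.

## Robot

A 6-joint arm with a two-finger parallel gripper is mounted at the origin on the work surface. World frame = base frame: x ahead of the robot, y to its left, z up, the work surface at z = 0. Lengths are in m, angles in rad, forces in N, time in s.
With the tool pointing down it reaches from about 0.4 to 0.825 m from the base axis. Payload 7 kg.
Tool frame: the origin (TCP) lies midway between the tips of the shut fingers; the grasp point (between the pads) lies 19 mm behind it; z points along the fingers, y is the line along which they close (so a half turn about z gives the same grasp; the last joint's range is limited). The gripper opens to 88 mm and grips with 3 to 60 N. Pads are 19 mm wide; open, the fingers measure 130 mm over their backs; the gripper's body (78 mm by 193 mm) begins 47 mm behind the grasp point.
Start: joints at [0.288, 0.359, 0.012, 0, -1.224, -0.288], TCP at [0.675, -0, 0.227] pointing down, gripper open.
Joint ranges: [-3.07, 3.07], [-1.43, 2.12], [-1.02, 1.25], [-3.03, 1.67], [-3.05, -0], [-3.03, 3.03]. Speed limits (rad/s): [2.39, 2.39, 3.01, 3.14, 3.14, 3.14].

## Interface

Orientations are given as [roll, pitch, yaw] about the fixed x, y, z axes, in that order (R = Rz(yaw) Ry(pitch) Rx(roll)).
In Python, from station import get_state, grab_frame, calibration, job_done, boxes_of, regions_of, spot_point gives the robot as it stands. The module is installed in compiled form; this text tells all that it offers.
- The arm moves only by the tool arm_command, never from a script. Its argument "commands" is a list of rows, each an object of numbers: "tx", "ty", "tz": the shift along the tool's x, y, z each as a share of 25 cm, from -1 to 1; "twist": the turn about the tool's z as a share of 180 degrees, from -1 to 1. A call has exactly 8 rows; each row is the pose to reach, as a shift and turn from the pose commanded when the call began, along the tool's axes at that moment, turning the shorter way round; what a row does not reach only later rows make up. A row lasts 1/12 s, in which the tool goes at most 41.7 mm and 7.16 degrees, less where a joint would pass 70% of its speed; a pose out of reach is approached as far as the arm can. A call with a number of a shift or a turn outside -1 to 1 is refused whole. A call with a gripper value outside its range is refused whole. "claw" is the opening, from 0 (shut) to 1 (fully open), set as the call begins (left out, the last holds). The fingers move at their own pace and stop on an object; "grip_force" is the grip in N (left out, the last holds). Time passes only in rows, so rows that repeat a pose let the fingers close, or fill a call up. It gives the time, the measured TCP pose, the force, the opening and the grip force at its end, in the units of the state.
- get_state(): the state, without advancing time (a new reading comes with each control period).
- grab_frame(name): name is "scene" or "side" or "wrist"; returns the picture (480x640x3 uint8, red, green, blue); there is no depth.
- calibration(name): a dict with "camera_matrix" (3x3 intrinsics, pixels), "k1" (the pictures are not rectified: a ray, as slopes to the right and down, at radius r is drawn at 1 + k1 r^2 times it, then the intrinsics apply), "extrinsics" (4x4, takes a point from camera to world coordinates). Camera axes: x right, y down, z forward; pixel columns grow to the right and rows downward; lengths in m; the calibration is good to about 2 mm. A picture is of the moment at which its call begins: read the wrist's pose just before it. calibration takes no time and is no camera call; for the wrist camera it gives the pose at the moment of the call.
- job_done(): hands the job in; it is judged then, once.
Trained networks look in the newest picture that a camera, given by its name, has taken for a name from the list of things; names that differ only in an ending like _2 or _b are one class to them, and where a whole thing is asked for, a point or a joint stands for the part that bears it (a point fixed in the world has none). Each returns a list of dicts, best first, with "score" (0 to 1); they miss things now and then, are a little off and sometimes report something else, mostly with a low value. They report only what shows in the picture. A call takes as long as a camera call.
- boxes_of(query, camera): "rect" ([left, top, right, bottom] in pixels, round what is visible of it).
- regions_of(query, camera): "region" (480x640 bool, what is visible of it) and "rect" ([left, top, right, bottom] in pixels, round what is visible of it).
- spot_point(query, camera): "uv" ([column, row] in pixels: a listed point, or the origin of a listed thing).
The state is a dict: "t": time; "q": joint angles; "qd": joint speeds; "joint_efforts": joint torques, N m; "eef_pos": TCP position; "ee_rot": TCP orientation; "force": force on the tool from outside, world axes, zero at the start; "moment": the same for the moment, N m; "width": finger opening in m; "gripper_force": force on a finger pad.
Only numpy, scipy, OpenCV 4.12 (cv2) and the standard library are available. Lean on these libraries where they do the work, as an engineer would, in place of code of your own. Each camera call takes 0.05 s, during which the arm holds its last target. There are 200 camera calls.

## Working session

There is one attempt and no reset: what is moved stays moved. The work goes in short steps, Python scripts to look and compute and a tool call to move; the robot and the scene stay as the last step left them, time stands still between calls to the robot, and variables do not carry over. Pictures are saved under pics/ and viewed, at most 10 in all, crops included, and the job is handed in when it is done.

Besides the shell and the picture viewer there is one more tool, called in YAML: its name, and indented under it one key for each argument. arm_command: Moves the arm, as the interface text tells. Shift numbers are shares of 25 cm and turn numbers shares of 180 degrees, none past 1 either way. Its arguments: {"type":"object","properties":{"commands":{"type":"array"},"claw":{"type":"number"},"grip_force":{"type":"number"}},"required":["commands"]}

```bash
mkdir -p pics; cat > h.py <<'E'
import numpy as np, cv2
from station import *
def ray(cam,uv,cal=None):
    c=cal or calibration(cam);K=np.array(c["camera_matrix"]);T=np.array(c["extrinsics"])
    d=np.array([(uv[0]-K[0,2])/K[0,0],(uv[1]-K[1,2])/K[1,1]]);s=d.copy()
    for _ in range(20): s=d/(1+c["k1"]*(s@s))
    return T[:3,3],T[:3,:3]@np.array([s[0],s[1],1])
def at_z(cam,uv,z,cal=None):
    o,r=ray(cam,uv,cal);return o+r*(z-o[2])/r[2]
def save(f,n): cv2.imwrite("pics/"+n,f[:,:,::-1])
E
python3 - <<'E'
from h import *
print(get_state())
for c in("scene","wrist"):
    f=grab_frame(c);save(f,c+"1.png")
    for q in("knob_a_grip","grey_mould"):
        for p in spot_point(q,c): print(c,q,round(p["score"],2),np.round(p["uv"],1),np.round(at_z(c,p["uv"],.105 if q[0]=="k" else 0),4))
E
```

```text
{'t': 0.0, 'q': array([ 2.88141188e-01,  3.59406784e-01,  1.10845610e-02, -3.63792688e-04,
       -1.22407144e+00, -2.88097699e-01]), 'qd': array([-9.78659329e-05, -1.37264218e-03,  5.73326530e-04, -7.38208822e-04,
       -4.59261721e-04, -1.67912447e-03]), 'joint_efforts': array([-8.00930356e-04, -5.82726967e+01,  2.93058443e+01,  6.99745238e+00,
        6.93249181e-03, -2.06530804e-04]), 'eef_pos': array([6.74530834e-01, 1.16254209e-05, 2.25618529e-01]), 'ee_rot': array([ 3.13996397e+00, -1.26002731e-04, -1.57087663e+00]), 'force': array([ 0.05922509,  0.72378063, -0.79571022]), 'moment': array([-0.040626  , -0.08562394, -0.05941234]), 'gripper_force': 0.0, 'width': 0.08756443015358122}
scene knob_a_grip 0.96 [220.5 161.7] [ 0.6078 -0.0693  0.105 ]
scene grey_mould 0.8 [431.3 391.6] [0.5137 0.5343 0.    ]
wrist knob_a_grip 0.81 [423.1 156.1] [ 0.6043 -0.0527  0.105 ]
```

View pics/scene1.png

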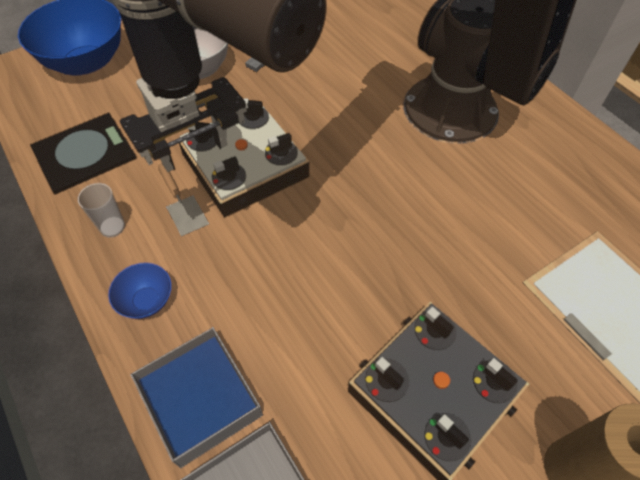

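View pics/wrist1.png

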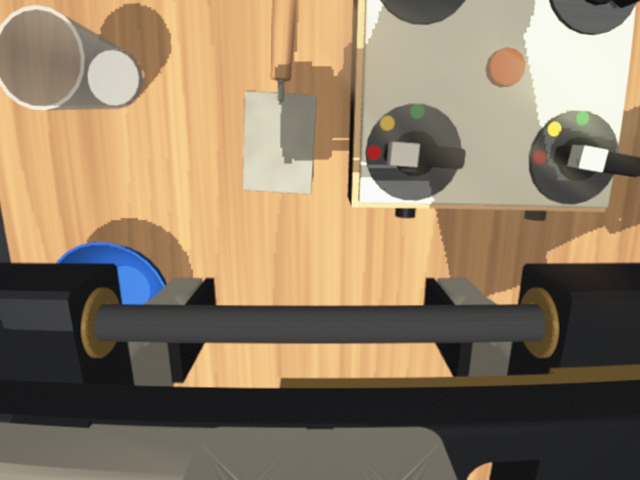

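The wrist view shows the white mould at upper right: a loose knob at (415,155), another knob at (585,157) near red/yellow, and the centre dot at (505,67). The grey mould is far away, bottom right of the scene view. I'll move above the white mould.

```bash
python3 - <<'E'
from h import *
print(at_z("wrist",(505,67),.067), at_z("scene",(241,145),.067))
c=calibration("wrist");print(c, at_z("wrist",(320,130),.067), at_z("wrist",(320,0),.067), at_z("wrist",(320,260),.067))
E
```

```text
[ 0.53554793 -0.11810205  0.067     ] [ 0.53520188 -0.12161266  0.067     ]
{'camera_matrix': array([[404.78032426,   0.        , 319.48947465],
       [  0.        , 404.78032426, 239.00936497],
       [  0.        ,   0.        ,   1.        ]]), 'k1': -0.07820546145305256, 'extrinsics': array([[-9.99999788e-01, -4.75411791e-04,  4.43944317e-04,
         6.74945100e-01],
       [-3.49827776e-04,  9.68472487e-01,  2.49120291e-01,
        -6.61038537e-02],
       [-5.48382580e-04,  2.49120083e-01, -9.68472448e-01,
         3.84669624e-01],
       [ 0.00000000e+00,  0.00000000e+00,  0.00000000e+00,
         1.00000000e+00]])} [ 0.67473173 -0.0701515   0.067     ] [ 0.67478462 -0.16247497  0.067     ] [0.67466511 0.03341472 0.067     ]
```

arm_command:
  commands:
    - {"tx":0.2,"ty":0.56,"tz":-0.4}
    - {"tx":0.2,"ty":0.56,"tz":-0.4}
    - {"tx":0.2,"ty":0.56,"tz":-0.4}
    - {"tx":0.2,"ty":0.56,"tz":-0.4}
    - {"tx":0.2,"ty":0.56,"tz":-0.4}
    - {"tx":0.2,"ty":0.56,"tz":-0.4}
    - {"tx":0.2,"ty":0.56,"tz":-0.4}
    - {"tx":0.2,"ty":0.56,"tz":-0.4}
  claw: 1

```text
invalid input
```

```bash
python3 - <<'E'
from h import *
s=get_state();print(s["t"],s["eef_pos"],s["ee_rot"],s["qd"].max(),s["q"])
f=grab_frame("wrist");save(cv2.resize(f[:300],(800,375)),"w2.png")
for q in("knob_a_grip","knob_c_grip"):
  for p in spot_point(q,"wrist"): print(q,round(p["score"],2),np.round(p["uv"],1),np.round(at_z("wrist",p["uv"],.105),4))
E
```

```text
0.3 [ 6.74831690e-01 -3.22375146e-05  2.26221723e-01] [ 3.14100108e+00 -7.94549421e-05 -1.57085425e+00] 0.0025591180115075154 [ 2.88090264e-01  3.58916016e-01  1.16306369e-02 -9.77498301e-05
 -1.22410072e+00 -2.88114964e-01]
knob_a_grip 0.74 [422.6 157. ] [ 0.6047 -0.0521  0.105 ]
```

View pics/w2.png

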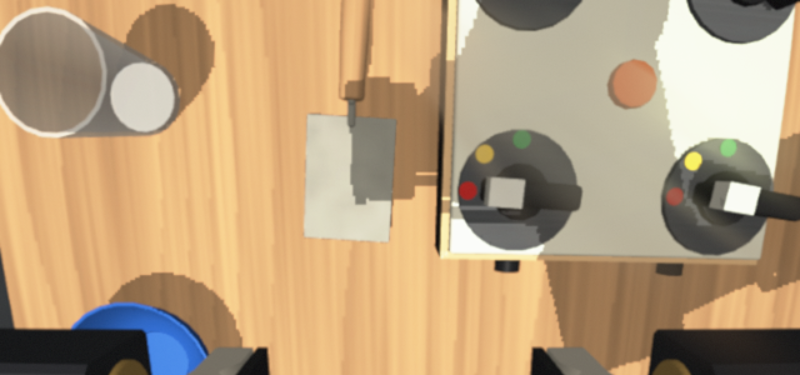

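The call was refused, so the view is unchanged: same loose knob and mould as before. Each row probably needs all four numbers, so I'll add twist.

arm_command:
  commands:
    - {"tx":0.2,"ty":0.56,"tz":-0.4,"twist":0}
    - {"tx":0.2,"ty":0.56,"tz":-0.4,"twist":0}
    - {"tx":0.2,"ty":0.56,"tz":-0.4,"twist":0}
    - {"tx":0.2,"ty":0.56,"tz":-0.4,"twist":0}
    - {"tx":0.2,"ty":0.56,"tz":-0.4,"twist":0}
    - {"tx":0.2,"ty":0.56,"tz":-0.4,"twist":0}
    - {"tx":0.2,"ty":0.56,"tz":-0.4,"twist":0}
    - {"tx":0.2,"ty":0.56,"tz":-0.4,"twist":0}
  claw: 1
  grip_force: 20

```text
t: 1.12
eef_pos: [0.5352, -0.0498, 0.3258]
ee_rot: [3.141, 0.0, -1.571]
force: [0.7, 0.9, 0.0]
width: 0.0873
gripper_force: 0.0
```

```bash
python3 - <<'E'
from h import *
s=get_state();print(s["t"],s["eef_pos"],s["ee_rot"],s["q"])
f=grab_frame("wrist");save(cv2.resize(f[:300,160:480],(640,600)),"w3.png")
for q in("knob_a_grip","knob_c_grip"):
  for p in spot_point(q,"wrist"): print(q,round(p["score"],2),np.round(p["uv"],1),np.round(at_z("wrist",p["uv"],.105),4))
E
```

```text
1.1167 [ 0.5351976  -0.0497529   0.32579202] [ 3.14081182e+00  1.73746518e-04 -1.57079379e+00] [ 2.71897103e-01  8.08658464e-02 -1.24475910e-01 -3.85097044e-04
 -1.36616007e+00 -2.71816105e-01]
knob_a_grip 0.63 [244.1 204.8] [ 0.6067 -0.052   0.105 ]
knob_c_grip 0.83 [245.2  55.5] [ 0.6006 -0.1852  0.105 ]
```

View pics/w3.png

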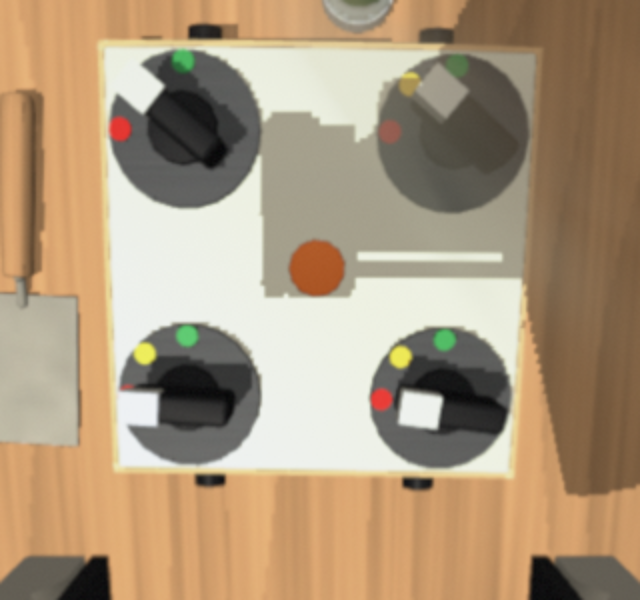

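The overhead view shows the two bottom knobs (nearest the robot's left, y≈-0.05) loose with tips at red, and the top two (y≈-0.185) halfway. Fit a square to the dials and get angles.

```bash
python3 - <<'E'
from h import *
from scipy.optimize import least_squares
P=lambda x,y,z: at_z("wrist",(x/2+160,y/2),z)[:2]
D={"BL":(191,394),"BR":(441,397),"TL":(186,129),"TR":(453,137)}
W={k:P(*v,.071) for k,v in D.items()};print(W)
sg={"BL":(1,1),"BR":(-1,1),"TL":(1,-1),"TR":(-1,-1)}
R=lambda a:np.array([[np.cos(a),-np.sin(a)],[np.sin(a),np.cos(a)]])
m=lambda p,k:p[:2]+R(p[2])@(np.array(sg[k])*.065)
r=least_squares(lambda p:np.concatenate([m(p,k)-W[k] for k in W]),[.535,-.12,0])
print(r.x,np.round(r.fun*1e3,1))
for k in W:print(k,np.round(m(r.x,k),4))
dots={"BL":[("y",145,353),("g",187,336)],"BR":[("r",381,399),("y",401,357),("g",445,340)],"TL":[("r",120,129),("g",183,61)],"TR":[("r",389,132),("y",410,84),("g",457,65)]}
for k in dots:
  for n,x,y in dots[k]:
    v=P(x,y,.072)-m(r.x,k);print(k,n,np.degrees(np.arctan2(v[1],v[0])).round(1),np.linalg.norm(v).round(4))
for k,t,e in(("BL",(140,408),(232,406)),("BR",(421,409),(503,415)),("TL",(138,88),(212,155)),("TR",(442,93),(507,162))):
  a=P(*t,.115);v=a-m(r.x,k);w=a-P(*e,.115);print(k,"tip",np.degrees(np.arctan2(v[1],v[0])).round(1),np.linalg.norm(v),"bar",np.degrees(np.arctan2(w[1],w[0])).round(1),np.linalg.norm(w))
E
```

```text
{'BL': array([ 0.60088283, -0.05436945]), 'BR': array([ 0.47239002, -0.05285175]), 'TL': array([ 0.59917562, -0.18312495]), 'TR': array([ 0.47061273, -0.17954455])}
[ 0.5357653  -0.11747267 -0.01674478] [ 1.   0.8 -0.5  1.5  0.5 -0.4 -0.9 -1.8]
BL [ 0.6018 -0.0536]
BR [ 0.4719 -0.0514]
TL [ 0.5997 -0.1836]
TR [ 0.4697 -0.1814]
BL y -45.5 0.0308
BL g -90.3 0.0304
BR r -0.9 0.0315
BR y -45.4 0.0309
BR g -90.6 0.0306
TL r 0.3 0.0313
TL g -90.1 0.0304
TR r -0.1 0.032
TR y -44.6 0.0313
TR g -89.8 0.0309
BL tip -3.2 0.01600234751671269 bar 1.1 0.04260575666419857
BR tip -8.9 0.0165381031914145 bar -4.1 0.03828144144126801
TL tip -36.2 0.01595831585209453 bar -41.9 0.04175662420341609
TR tip -35.4 0.016099183465693823 bar -43.9 0.04040406726737725
```

arm_command:
  commands:
    - {"tx":0.015,"ty":-0.266,"tz":0.4,"twist":-0.3}
    - {"tx":0.015,"ty":-0.266,"tz":0.4,"twist":-0.3}
    - {"tx":0.015,"ty":-0.266,"tz":0.4,"twist":-0.3}
    - {"tx":0.015,"ty":-0.266,"tz":0.4,"twist":-0.3}
    - {"tx":0.015,"ty":-0.266,"tz":0.4,"twist":-0.3}
    - {"tx":0.015,"ty":-0.266,"tz":0.4,"twist":-0.3}
    - {"tx":0.015,"ty":-0.266,"tz":0.4,"twist":-0.3}
    - {"tx":0.015,"ty":-0.266,"tz":0.4,"twist":-0.3}
  claw: 0.6

```text
t: 1.93
eef_pos: [0.6017, -0.0536, 0.2248]
ee_rot: [3.139, 0.002, -0.621]
force: [-0.4, -0.1, -0.2]
width: 0.0528
gripper_force: 0.0
```

arm_command:
  commands:
    - {"tx":0,"ty":0,"tz":0,"twist":-0.2}
    - {"tx":0,"ty":0,"tz":0,"twist":-0.2}
    - {"tx":0,"ty":0,"tz":0,"twist":-0.2}
    - {"tx":0,"ty":0,"tz":0,"twist":-0.2}
    - {"tx":0,"ty":0,"tz":0,"twist":-0.2}
    - {"tx":0,"ty":0,"tz":0,"twist":-0.2}
    - {"tx":0,"ty":0,"tz":0,"twist":-0.2}
    - {"tx":0,"ty":0,"tz":0,"twist":-0.2}

```text
t: 2.6
eef_pos: [0.6016, -0.0537, 0.2257]
ee_rot: [3.141, 0.001, -0.004]
force: [0.1, 0.5, 0.7]
width: 0.0523
gripper_force: 0.0
```

arm_command:
  commands:
    - {"tx":0,"ty":0,"tz":0.15,"twist":0}
    - {"tx":0,"ty":0,"tz":0.3,"twist":0}
    - {"tx":0,"ty":0,"tz":0.42,"twist":0}
    - {"tx":0,"ty":0,"tz":0.5,"twist":0}
    - {"tx":0,"ty":0,"tz":0.55,"twist":0}
    - {"tx":0,"ty":0,"tz":0.55,"twist":0}
    - {"tx":0,"ty":0,"tz":0.55,"twist":0}
    - {"tx":0,"ty":0,"tz":0.55,"twist":0}

```text
t: 3.27
eef_pos: [0.6023, -0.0537, 0.0901]
ee_rot: [3.142, -0.001, -0.001]
force: [0.8, -0.6, 0.7]
width: 0.0526
gripper_force: 0.0
```

arm_command:
  commands:
    - {"tx":0,"ty":0,"tz":0,"twist":0}
    - {"tx":0,"ty":0,"tz":0,"twist":0}
    - {"tx":0,"ty":0,"tz":0,"twist":0}
    - {"tx":0,"ty":0,"tz":0,"twist":0}
    - {"tx":0,"ty":0,"tz":0,"twist":0}
    - {"tx":0,"ty":0,"tz":0,"twist":0}
    - {"tx":0,"ty":0,"tz":0,"twist":0}
    - {"tx":0,"ty":0,"tz":0,"twist":0}
  claw: 0
  grip_force: 20

```text
t: 3.93
eef_pos: [0.6016, -0.0539, 0.0892]
ee_rot: [3.141, -0.0, -0.0]
force: [0.2, -1.5, 1.6]
width: 0.014
gripper_force: 19.7
```

arm_command:
  commands:
    - {"tx":0,"ty":0,"tz":0,"twist":0.035}
    - {"tx":0,"ty":0,"tz":0,"twist":0.07}
    - {"tx":0,"ty":0,"tz":0,"twist":0.108}
    - {"tx":0,"ty":0,"tz":0,"twist":0.145}
    - {"tx":0,"ty":0,"tz":0,"twist":0.182}
    - {"tx":0,"ty":0,"tz":0,"twist":0.22}
    - {"tx":0,"ty":0,"tz":0,"twist":0.254}
    - {"tx":0,"ty":0,"tz":0,"twist":0.254}

```text
t: 4.6
eef_pos: [0.602, -0.0535, 0.0892]
ee_rot: [-3.141, -0.0, -0.803]
force: [2.4, 1.8, 1.0]
width: 0.0141
gripper_force: 19.9
```

arm_command:
  commands:
    - {"tx":0,"ty":0,"tz":0,"twist":0}
    - {"tx":0,"ty":0,"tz":0,"twist":0}
    - {"tx":0,"ty":0,"tz":0,"twist":0}
    - {"tx":0,"ty":0,"tz":0,"twist":0}
    - {"tx":0,"ty":0,"tz":0,"twist":0}
    - {"tx":0,"ty":0,"tz":0,"twist":0}
    - {"tx":0,"ty":0,"tz":0,"twist":0}
    - {"tx":0,"ty":0,"tz":0,"twist":0}
  claw: 0.6

```text
t: 5.27
eef_pos: [0.6015, -0.0538, 0.0891]
ee_rot: [3.142, 0.0, -0.798]
force: [0.1, 0.4, -0.7]
width: 0.0521
gripper_force: 0.0
```

arm_command:
  commands:
    - {"tx":0,"ty":0,"tz":-0.15,"twist":0}
    - {"tx":0,"ty":0,"tz":-0.3,"twist":0}
    - {"tx":0,"ty":0,"tz":-0.45,"twist":0}
    - {"tx":0,"ty":0,"tz":-0.55,"twist":0}
    - {"tx":0,"ty":0,"tz":-0.55,"twist":0}
    - {"tx":0,"ty":0,"tz":-0.55,"twist":0}
    - {"tx":0,"ty":0,"tz":-0.55,"twist":0}
    - {"tx":0,"ty":0,"tz":-0.55,"twist":0}

```text
t: 5.93
eef_pos: [0.6007, -0.0538, 0.2252]
ee_rot: [3.14, 0.001, -0.798]
force: [-0.0, 0.1, 0.0]
width: 0.0525
gripper_force: 0.0
```

arm_command:
  commands:
    - {"tx":-0.369,"ty":0.366,"tz":0,"twist":-0.232}
    - {"tx":-0.369,"ty":0.366,"tz":0,"twist":-0.232}
    - {"tx":-0.369,"ty":0.366,"tz":0,"twist":-0.232}
    - {"tx":-0.369,"ty":0.366,"tz":0,"twist":-0.232}
    - {"tx":-0.369,"ty":0.366,"tz":0,"twist":-0.232}
    - {"tx":-0.369,"ty":0.366,"tz":0,"twist":-0.232}
    - {"tx":-0.369,"ty":0.366,"tz":0,"twist":-0.232}
    - {"tx":-0.369,"ty":0.366,"tz":0,"twist":-0.232}

```text
t: 6.6
eef_pos: [0.4711, -0.0517, 0.2258]
ee_rot: [3.141, 0.002, -0.072]
force: [1.3, -0.5, 0.3]
width: 0.0526
gripper_force: 0.0
```

```bash
python3 - <<'E'
from h import *
s=get_state();print(s["t"],s["eef_pos"],s["ee_rot"],s["q"])
f=grab_frame("wrist");save(f,"w4.png")
E
```

```text
6.6 [ 0.47114142 -0.05168025  0.22576282] [ 3.14104879e+00  1.57335573e-03 -7.24593149e-02] [ 3.07294136e-01  2.35042115e-02 -4.13993999e-01 -8.61670305e-05
 -1.13496099e+00  1.19107975e+00]
```

View pics/w4.png

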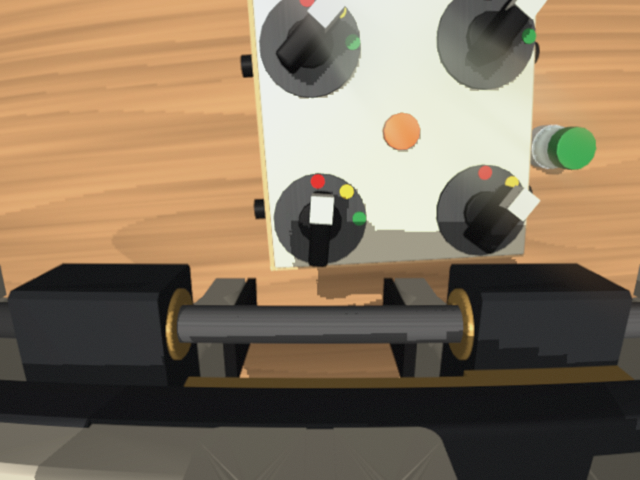

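The first knob (310,45) is now at yellow. The second loose knob (320,218) is aligned with the gripper, so I'm going down onto it.

arm_command:
  commands:
    - {"tx":0,"ty":0,"tz":0.15,"twist":0}
    - {"tx":0,"ty":0,"tz":0.3,"twist":0}
    - {"tx":0,"ty":0,"tz":0.42,"twist":0}
    - {"tx":0,"ty":0,"tz":0.5,"twist":0}
    - {"tx":0,"ty":0,"tz":0.55,"twist":0}
    - {"tx":0,"ty":0,"tz":0.55,"twist":0}
    - {"tx":0,"ty":0,"tz":0.55,"twist":0}
    - {"tx":0,"ty":0,"tz":0.55,"twist":0}

```text
t: 7.32
eef_pos: [0.4722, -0.0515, 0.0897]
ee_rot: [3.142, -0.001, -0.07]
force: [0.1, -0.7, -0.2]
width: 0.0527
gripper_force: 0.0
```

arm_command:
  commands:
    - {"tx":0,"ty":0,"tz":0,"twist":0}
    - {"tx":0,"ty":0,"tz":0,"twist":0}
    - {"tx":0,"ty":0,"tz":0,"twist":0}
    - {"tx":0,"ty":0,"tz":0,"twist":0}
    - {"tx":0,"ty":0,"tz":0,"twist":0}
    - {"tx":0,"ty":0,"tz":0,"twist":0}
    - {"tx":0,"ty":0,"tz":0,"twist":0}
    - {"tx":0,"ty":0,"tz":0,"twist":0}
  claw: 0
  grip_force: 20

```text
t: 7.98
eef_pos: [0.4717, -0.0518, 0.0892]
ee_rot: [3.141, -0.0, -0.069]
force: [0.1, -2.4, 1.3]
width: 0.0136
gripper_force: 19.7
```

-4° → -45.7°: twist 0.231.

arm_command:
  commands:
    - {"tx":0,"ty":0,"tz":0,"twist":0.035}
    - {"tx":0,"ty":0,"tz":0,"twist":0.07}
    - {"tx":0,"ty":0,"tz":0,"twist":0.108}
    - {"tx":0,"ty":0,"tz":0,"twist":0.145}
    - {"tx":0,"ty":0,"tz":0,"twist":0.182}
    - {"tx":0,"ty":0,"tz":0,"twist":0.215}
    - {"tx":0,"ty":0,"tz":0,"twist":0.231}
    - {"tx":0,"ty":0,"tz":0,"twist":0.231}

```text
t: 8.65
eef_pos: [0.472, -0.0514, 0.0893]
ee_rot: [-3.141, -0.0, -0.797]
force: [1.4, 0.2, 1.1]
width: 0.0137
gripper_force: 19.9
```

arm_command:
  commands:
    - {"tx":0,"ty":0,"tz":0,"twist":0}
    - {"tx":0,"ty":0,"tz":0,"twist":0}
    - {"tx":0,"ty":0,"tz":0,"twist":0}
    - {"tx":0,"ty":0,"tz":0,"twist":0}
    - {"tx":0,"ty":0,"tz":0,"twist":0}
    - {"tx":0,"ty":0,"tz":0,"twist":0}
    - {"tx":0,"ty":0,"tz":0,"twist":0}
    - {"tx":0,"ty":0,"tz":0,"twist":0}
  claw: 0.6

```text
t: 9.32
eef_pos: [0.4715, -0.0516, 0.0891]
ee_rot: [3.142, 0.0, -0.795]
force: [-0.6, 1.1, -0.7]
width: 0.0522
gripper_force: 0.0
```

arm_command:
  commands:
    - {"tx":0,"ty":0,"tz":-0.15,"twist":0}
    - {"tx":0,"ty":0,"tz":-0.3,"twist":0}
    - {"tx":0,"ty":0,"tz":-0.45,"twist":0}
    - {"tx":0,"ty":0,"tz":-0.55,"twist":0}
    - {"tx":0,"ty":0,"tz":-0.55,"twist":0}
    - {"tx":0,"ty":0,"tz":-0.55,"twist":0}
    - {"tx":0,"ty":0,"tz":-0.55,"twist":0}
    - {"tx":0,"ty":0,"tz":-0.55,"twist":0}

```text
t: 9.98
eef_pos: [0.4708, -0.0517, 0.2254]
ee_rot: [3.14, 0.001, -0.795]
force: [-0.2, -0.2, 0.5]
width: 0.0525
gripper_force: 0.0
```

```bash
python3 - <<'E'
from h import *
f=grab_frame("wrist");save(f,"w5.png")
E
```

```text
(no output)
```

View pics/w5.png

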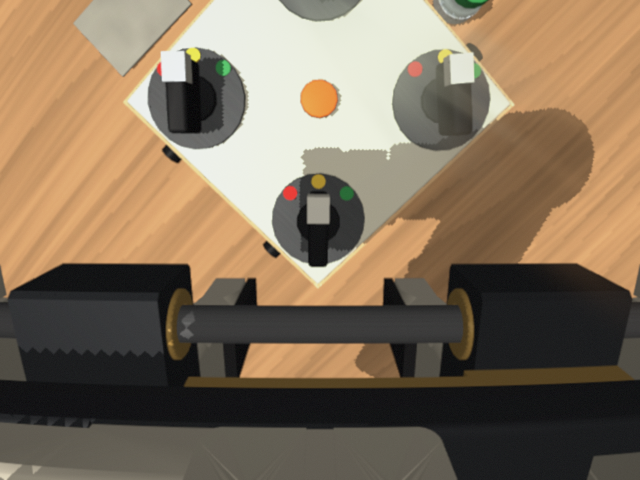

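All four knobs sit at yellow: near (318,215), left (185,95), right (457,90), and the far one earlier. Turn this near knob home first.

arm_command:
  commands:
    - {"tx":0,"ty":0,"tz":0.15,"twist":0}
    - {"tx":0,"ty":0,"tz":0.3,"twist":0}
    - {"tx":0,"ty":0,"tz":0.42,"twist":0}
    - {"tx":0,"ty":0,"tz":0.5,"twist":0}
    - {"tx":0,"ty":0,"tz":0.55,"twist":0}
    - {"tx":0,"ty":0,"tz":0.55,"twist":0}
    - {"tx":0,"ty":0,"tz":0.55,"twist":0}
    - {"tx":0,"ty":0,"tz":0.55,"twist":0}

```text
t: 10.7
eef_pos: [0.472, -0.0516, 0.0895]
ee_rot: [3.141, -0.0, -0.795]
force: [-0.2, -0.8, 0.5]
width: 0.0526
gripper_force: 0.0
```

arm_command:
  commands:
    - {"tx":0,"ty":0,"tz":0,"twist":0}
    - {"tx":0,"ty":0,"tz":0,"twist":0}
    - {"tx":0,"ty":0,"tz":0,"twist":0}
    - {"tx":0,"ty":0,"tz":0,"twist":0}
    - {"tx":0,"ty":0,"tz":0,"twist":0}
    - {"tx":0,"ty":0,"tz":0,"twist":0}
    - {"tx":0,"ty":0,"tz":0,"twist":0}
    - {"tx":0,"ty":0,"tz":0,"twist":0}
  claw: 0
  grip_force: 20

```text
t: 11.37
eef_pos: [0.4719, -0.0513, 0.0892]
ee_rot: [-3.141, -0.0, -0.795]
force: [-0.1, 2.6, 0.5]
width: 0.0137
gripper_force: 20.0
```

arm_command:
  commands:
    - {"tx":0,"ty":0,"tz":0,"twist":0.037}
    - {"tx":0,"ty":0,"tz":0,"twist":0.075}
    - {"tx":0,"ty":0,"tz":0,"twist":0.112}
    - {"tx":0,"ty":0,"tz":0,"twist":0.15}
    - {"tx":0,"ty":0,"tz":0,"twist":0.188}
    - {"tx":0,"ty":0,"tz":0,"twist":0.225}
    - {"tx":0,"ty":0,"tz":0,"twist":0.25}
    - {"tx":0,"ty":0,"tz":0,"twist":0.262}

```text
t: 12.03
eef_pos: [0.4725, -0.0512, 0.0893]
ee_rot: [-3.14, 0.0, -1.622]
force: [2.4, 1.5, -1.5]
width: 0.0142
gripper_force: 20.5
```

arm_command:
  commands:
    - {"tx":0,"ty":0,"tz":0,"twist":0}
    - {"tx":0,"ty":0,"tz":0,"twist":0}
    - {"tx":0,"ty":0,"tz":0,"twist":0}
    - {"tx":0,"ty":0,"tz":0,"twist":0}
    - {"tx":0,"ty":0,"tz":0,"twist":0}
    - {"tx":0,"ty":0,"tz":0,"twist":0}
    - {"tx":0,"ty":0,"tz":0,"twist":0}
    - {"tx":0,"ty":0,"tz":0,"twist":0}

```text
t: 12.7
eef_pos: [0.4725, -0.0512, 0.0893]
ee_rot: [-3.14, 0.001, -1.617]
force: [5.2, 3.3, -2.3]
width: 0.0141
gripper_force: 20.4
```

```bash
python3 -c "
from h import *
s=get_state();print(s['t'],s['ee_rot'],s['force'],s['moment'],s['width'])"
```

```text
12.7 [-3.13991695e+00  5.28625370e-04 -1.61657548e+00] [ 5.24497044  3.32506462 -2.27701654] [ 1.13628444 -1.63232537  0.47247579] 0.014114818839204001
```

arm_command:
  commands:
    - {"tx":0,"ty":0,"tz":0,"twist":-0.01}
    - {"tx":0,"ty":0,"tz":0,"twist":-0.01}
    - {"tx":0,"ty":0,"tz":0,"twist":-0.01}
    - {"tx":0,"ty":0,"tz":0,"twist":-0.01}
    - {"tx":0,"ty":0,"tz":0,"twist":-0.01}
    - {"tx":0,"ty":0,"tz":0,"twist":-0.01}
    - {"tx":0,"ty":0,"tz":0,"twist":-0.01}
    - {"tx":0,"ty":0,"tz":0,"twist":-0.01}
  claw: 0.6

```text
t: 13.37
eef_pos: [0.4715, -0.0517, 0.089]
ee_rot: [3.141, -0.0, -1.587]
force: [0.2, -0.4, -0.6]
width: 0.052
gripper_force: 0.0
```

arm_command:
  commands:
    - {"tx":0,"ty":0,"tz":-0.15,"twist":0}
    - {"tx":0,"ty":0,"tz":-0.3,"twist":0}
    - {"tx":0,"ty":0,"tz":-0.45,"twist":0}
    - {"tx":0,"ty":0,"tz":-0.55,"twist":0}
    - {"tx":0,"ty":0,"tz":-0.55,"twist":0}
    - {"tx":0,"ty":0,"tz":-0.55,"twist":0}
    - {"tx":0,"ty":0,"tz":-0.55,"twist":0}
    - {"tx":0,"ty":0,"tz":-0.55,"twist":0}

```text
t: 14.03
eef_pos: [0.4708, -0.0517, 0.2254]
ee_rot: [3.14, -0.0, -1.587]
force: [1.3, -0.9, 0.8]
width: 0.0528
gripper_force: 0.0
```

arm_command:
  commands:
    - {"tx":0.503,"ty":-0.535,"tz":0,"twist":0.255}
    - {"tx":0.503,"ty":-0.535,"tz":0,"twist":-0.255}
    - {"tx":0.503,"ty":-0.535,"tz":0,"twist":-0.255}
    - {"tx":0.503,"ty":-0.535,"tz":0,"twist":-0.255}
    - {"tx":0.503,"ty":-0.535,"tz":0,"twist":-0.255}
    - {"tx":0.503,"ty":-0.535,"tz":0,"twist":-0.255}
    - {"tx":0.503,"ty":-0.535,"tz":0,"twist":-0.255}
    - {"tx":0.503,"ty":-0.535,"tz":0,"twist":-0.255}

```text
t: 14.7
eef_pos: [0.6028, -0.18, 0.224]
ee_rot: [3.139, 0.003, -0.842]
force: [-0.0, -0.2, 0.8]
width: 0.0525
gripper_force: 0.0
```

```bash
python3 - <<'E'
from h import *
s=get_state();print(s["t"],s["eef_pos"],s["ee_rot"])
f=grab_frame("wrist");save(f,"w6.png")
f=grab_frame("side");save(f,"s6.png")
E
```

```text
14.7 [ 0.60283482 -0.18003348  0.22399731] [ 3.13859059e+00  2.83437425e-03 -8.41753041e-01]
```

View pics/w6.png

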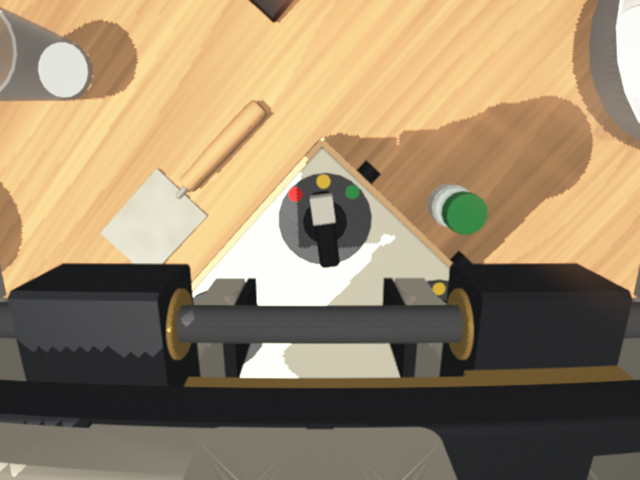

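Knob at (325,219) is roughly centred and halfway, with the bar slanted about 5° to the gripper. I'll correct by about 4 mm sideways and 5° twist on the way down.

arm_command:
  commands:
    - {"tx":0.003,"ty":0.017,"tz":0,"twist":-0.027}
    - {"tx":0.003,"ty":0.017,"tz":0.15,"twist":-0.027}
    - {"tx":0.003,"ty":0.017,"tz":0.3,"twist":-0.027}
    - {"tx":0.003,"ty":0.017,"tz":0.42,"twist":-0.027}
    - {"tx":0.003,"ty":0.017,"tz":0.5,"twist":-0.027}
    - {"tx":0.003,"ty":0.017,"tz":0.55,"twist":-0.027}
    - {"tx":0.003,"ty":0.017,"tz":0.55,"twist":-0.027}
    - {"tx":0.003,"ty":0.017,"tz":0.55,"twist":-0.027}

```text
t: 15.47
eef_pos: [0.6, -0.1828, 0.0881]
ee_rot: [3.14, 0.002, -0.765]
force: [0.3, 0.1, 1.7]
width: 0.0527
gripper_force: 0.0
```

arm_command:
  commands:
    - {"tx":0,"ty":0,"tz":0,"twist":0}
    - {"tx":0,"ty":0,"tz":0,"twist":0}
    - {"tx":0,"ty":0,"tz":0,"twist":0}
    - {"tx":0,"ty":0,"tz":0,"twist":0}
    - {"tx":0,"ty":0,"tz":0,"twist":0}
    - {"tx":0,"ty":0,"tz":0,"twist":0}
    - {"tx":0,"ty":0,"tz":0,"twist":0}
    - {"tx":0,"ty":0,"tz":0,"twist":0}
  claw: 0
  grip_force: 20

```text
t: 16.13
eef_pos: [0.5999, -0.1833, 0.0894]
ee_rot: [3.14, 0.0, -0.762]
force: [-3.0, -3.1, 4.3]
width: 0.0135
gripper_force: 19.9
```

arm_command:
  commands:
    - {"tx":0,"ty":0,"tz":0,"twist":0.037}
    - {"tx":0,"ty":0,"tz":0,"twist":0.075}
    - {"tx":0,"ty":0,"tz":0,"twist":0.112}
    - {"tx":0,"ty":0,"tz":0,"twist":0.15}
    - {"tx":0,"ty":0,"tz":0,"twist":0.188}
    - {"tx":0,"ty":0,"tz":0,"twist":0.225}
    - {"tx":0,"ty":0,"tz":0,"twist":0.255}
    - {"tx":0,"ty":0,"tz":0,"twist":0.272}

```text
t: 16.8
eef_pos: [0.6005, -0.1831, 0.0894]
ee_rot: [3.142, -0.0, -1.622]
force: [-2.8, 0.6, 2.4]
width: 0.0144
gripper_force: 20.2
```

arm_command:
  commands:
    - {"tx":0,"ty":0,"tz":0,"twist":0}
    - {"tx":0,"ty":0,"tz":0,"twist":0}
    - {"tx":0,"ty":0,"tz":0,"twist":0}
    - {"tx":0,"ty":0,"tz":0,"twist":0}
    - {"tx":0,"ty":0,"tz":0,"twist":0}
    - {"tx":0,"ty":0,"tz":0,"twist":0}
    - {"tx":0,"ty":0,"tz":0,"twist":0}
    - {"tx":0,"ty":0,"tz":0,"twist":0}

```text
t: 17.47
eef_pos: [0.6005, -0.1831, 0.0894]
ee_rot: [3.142, -0.0, -1.615]
force: [-3.9, -1.8, 5.5]
width: 0.0143
gripper_force: 20.0
```

```bash
python3 -c "
from h import *
s=get_state();print(s['t'],s['ee_rot'],s['force'],s['moment'],s['width'])"
```

```text
17.4667 [ 3.14152502e+00 -3.66464086e-04 -1.61458147e+00] [-3.91176949 -1.77862781  5.53504506] [-0.85056247  1.23928792  0.39540469] 0.014299960316968584
```

arm_command:
  commands:
    - {"tx":0,"ty":0,"tz":0,"twist":-0.01}
    - {"tx":0,"ty":0,"tz":0,"twist":-0.01}
    - {"tx":0,"ty":0,"tz":0,"twist":-0.01}
    - {"tx":0,"ty":0,"tz":0,"twist":-0.01}
    - {"tx":0,"ty":0,"tz":0,"twist":-0.01}
    - {"tx":0,"ty":0,"tz":0,"twist":-0.01}
    - {"tx":0,"ty":0,"tz":0,"twist":-0.01}
    - {"tx":0,"ty":0,"tz":0,"twist":-0.01}
  claw: 0.6

```text
t: 18.13
eef_pos: [0.6007, -0.1828, 0.089]
ee_rot: [-3.142, 0.0, -1.585]
force: [0.5, 0.4, 0.6]
width: 0.0521
gripper_force: 0.0
```

arm_command:
  commands:
    - {"tx":0,"ty":0,"tz":-0.15,"twist":0}
    - {"tx":0,"ty":0,"tz":-0.3,"twist":0}
    - {"tx":0,"ty":0,"tz":-0.45,"twist":0}
    - {"tx":0,"ty":0,"tz":-0.55,"twist":0}
    - {"tx":0,"ty":0,"tz":-0.55,"twist":0}
    - {"tx":0,"ty":0,"tz":-0.55,"twist":0}
    - {"tx":0,"ty":0,"tz":-0.55,"twist":0}
    - {"tx":0,"ty":0,"tz":-0.55,"twist":0}

```text
t: 18.8
eef_pos: [0.5999, -0.1827, 0.2252]
ee_rot: [3.139, 0.0, -1.585]
force: [0.1, 1.0, -0.0]
width: 0.0527
gripper_force: 0.0
```

arm_command:
  commands:
    - {"tx":-0.517,"ty":0.003,"tz":0,"twist":-0.252}
    - {"tx":-0.517,"ty":0.003,"tz":0,"twist":-0.252}
    - {"tx":-0.517,"ty":0.003,"tz":0,"twist":-0.252}
    - {"tx":-0.517,"ty":0.003,"tz":0,"twist":-0.252}
    - {"tx":-0.517,"ty":0.003,"tz":0,"twist":-0.252}
    - {"tx":-0.517,"ty":0.003,"tz":0,"twist":-0.252}
    - {"tx":-0.517,"ty":0.003,"tz":0,"twist":-0.252}
    - {"tx":-0.517,"ty":0.003,"tz":0,"twist":-0.252}

```text
t: 19.47
eef_pos: [0.6012, -0.0534, 0.2251]
ee_rot: [3.139, 0.001, -0.791]
force: [0.1, -0.1, 0.8]
width: 0.0524
gripper_force: 0.0
```

arm_command:
  commands:
    - {"tx":0,"ty":0,"tz":0,"twist":0}
    - {"tx":0,"ty":0,"tz":0.15,"twist":0}
    - {"tx":0,"ty":0,"tz":0.3,"twist":0}
    - {"tx":0,"ty":0,"tz":0.42,"twist":0}
    - {"tx":0,"ty":0,"tz":0.5,"twist":0}
    - {"tx":0,"ty":0,"tz":0.55,"twist":0}
    - {"tx":0,"ty":0,"tz":0.55,"twist":0}
    - {"tx":0,"ty":0,"tz":0.55,"twist":0}

```text
t: 20.13
eef_pos: [0.6013, -0.0539, 0.0883]
ee_rot: [3.14, 0.001, -0.795]
force: [1.1, 0.8, 0.4]
width: 0.0525
gripper_force: 0.0
```

arm_command:
  commands:
    - {"tx":0,"ty":0,"tz":0,"twist":0}
    - {"tx":0,"ty":0,"tz":0,"twist":0}
    - {"tx":0,"ty":0,"tz":0,"twist":0}
    - {"tx":0,"ty":0,"tz":0,"twist":0}
    - {"tx":0,"ty":0,"tz":0,"twist":0}
    - {"tx":0,"ty":0,"tz":0,"twist":0}
    - {"tx":0,"ty":0,"tz":0,"twist":0}
    - {"tx":0,"ty":0,"tz":0,"twist":0}
  claw: 0
  grip_force: 20

```text
t: 20.8
eef_pos: [0.602, -0.0534, 0.0893]
ee_rot: [-3.141, -0.0, -0.793]
force: [-0.9, 0.9, 1.6]
width: 0.014
gripper_force: 19.9
```

arm_command:
  commands:
    - {"tx":0,"ty":0,"tz":0,"twist":0.037}
    - {"tx":0,"ty":0,"tz":0,"twist":0.075}
    - {"tx":0,"ty":0,"tz":0,"twist":0.112}
    - {"tx":0,"ty":0,"tz":0,"twist":0.15}
    - {"tx":0,"ty":0,"tz":0,"twist":0.188}
    - {"tx":0,"ty":0,"tz":0,"twist":0.225}
    - {"tx":0,"ty":0,"tz":0,"twist":0.25}
    - {"tx":0,"ty":0,"tz":0,"twist":0.262}

```text
t: 21.47
eef_pos: [0.6025, -0.0531, 0.0894]
ee_rot: [-3.14, 0.0, -1.62]
force: [0.8, 1.6, 0.8]
width: 0.0144
gripper_force: 20.5
```

arm_command:
  commands:
    - {"tx":0,"ty":0,"tz":0,"twist":0}
    - {"tx":0,"ty":0,"tz":0,"twist":0}
    - {"tx":0,"ty":0,"tz":0,"twist":0}
    - {"tx":0,"ty":0,"tz":0,"twist":0}
    - {"tx":0,"ty":0,"tz":0,"twist":0}
    - {"tx":0,"ty":0,"tz":0,"twist":0}
    - {"tx":0,"ty":0,"tz":0,"twist":0}
    - {"tx":0,"ty":0,"tz":0,"twist":0}

```text
t: 22.13
eef_pos: [0.6025, -0.0532, 0.0894]
ee_rot: [-3.14, 0.0, -1.616]
force: [3.4, 3.8, 1.5]
width: 0.0139
gripper_force: 20.4
```

```bash
python3 -c "
from h import *
s=get_state();print(s['t'],s['ee_rot'],s['force'],s['moment'],s['width'])"
```

```text
22.1333 [-3.14011460e+00  4.52807380e-04 -1.61585362e+00] [3.44267838 3.80426203 1.47520325] [ 1.470497   -1.26499245  0.48309886] 0.013852472245155172
```

arm_command:
  commands:
    - {"tx":0,"ty":0,"tz":0,"twist":-0.01}
    - {"tx":0,"ty":0,"tz":0,"twist":-0.01}
    - {"tx":0,"ty":0,"tz":0,"twist":-0.01}
    - {"tx":0,"ty":0,"tz":0,"twist":-0.01}
    - {"tx":0,"ty":0,"tz":0,"twist":-0.01}
    - {"tx":0,"ty":0,"tz":0,"twist":-0.01}
    - {"tx":0,"ty":0,"tz":0,"twist":-0.01}
    - {"tx":0,"ty":0,"tz":0,"twist":-0.01}
  claw: 0.6

```text
t: 22.8
eef_pos: [0.6016, -0.0536, 0.089]
ee_rot: [3.141, -0.0, -1.585]
force: [0.6, -0.1, 0.1]
width: 0.0521
gripper_force: 0.0
```

arm_command:
  commands:
    - {"tx":0,"ty":0,"tz":-0.15,"twist":0}
    - {"tx":0,"ty":0,"tz":-0.3,"twist":0}
    - {"tx":0,"ty":0,"tz":-0.45,"twist":0}
    - {"tx":0,"ty":0,"tz":-0.55,"twist":0}
    - {"tx":0,"ty":0,"tz":-0.55,"twist":0}
    - {"tx":0,"ty":0,"tz":-0.55,"twist":0}
    - {"tx":0,"ty":0,"tz":-0.55,"twist":0}
    - {"tx":0,"ty":0,"tz":-0.55,"twist":0}

```text
t: 23.47
eef_pos: [0.6009, -0.0536, 0.2253]
ee_rot: [3.139, -0.0, -1.585]
force: [1.0, 0.1, 0.0]
width: 0.0525
gripper_force: 0.0
```

arm_command:
  commands:
    - {"tx":0.517,"ty":0.52,"tz":0,"twist":-0.258}
    - {"tx":0.517,"ty":0.52,"tz":0,"twist":-0.258}
    - {"tx":0.517,"ty":0.52,"tz":0,"twist":-0.258}
    - {"tx":0.517,"ty":0.52,"tz":0,"twist":-0.258}
    - {"tx":0.517,"ty":0.52,"tz":0,"twist":-0.258}
    - {"tx":0.517,"ty":0.52,"tz":0,"twist":-0.258}
    - {"tx":0.517,"ty":0.52,"tz":0,"twist":-0.258}
    - {"tx":0.517,"ty":0.52,"tz":0,"twist":-0.258}

```text
t: 24.13
eef_pos: [0.469, -0.1813, 0.2256]
ee_rot: [3.14, 0.001, -0.773]
force: [0.4, -0.1, -0.6]
width: 0.0526
gripper_force: 0.0
```

arm_command:
  commands:
    - {"tx":0,"ty":0,"tz":0,"twist":0}
    - {"tx":0,"ty":0,"tz":0,"twist":0}
    - {"tx":0,"ty":0,"tz":0,"twist":0}
    - {"tx":0,"ty":0,"tz":0,"twist":0}
    - {"tx":0,"ty":0,"tz":0,"twist":0}
    - {"tx":0,"ty":0,"tz":0,"twist":0}
    - {"tx":0,"ty":0,"tz":0,"twist":0}
    - {"tx":0,"ty":0,"tz":0,"twist":0}

```text
t: 24.8
eef_pos: [0.4699, -0.1809, 0.2266]
ee_rot: [-3.142, 0.0, -0.775]
force: [0.8, 0.5, -0.6]
width: 0.0522
gripper_force: 0.0
```

```bash
python3 - <<'E'
from h import *
f=grab_frame("wrist");save(f,"w7.png")
E
```

```text
(no output)
```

View pics/w7.png

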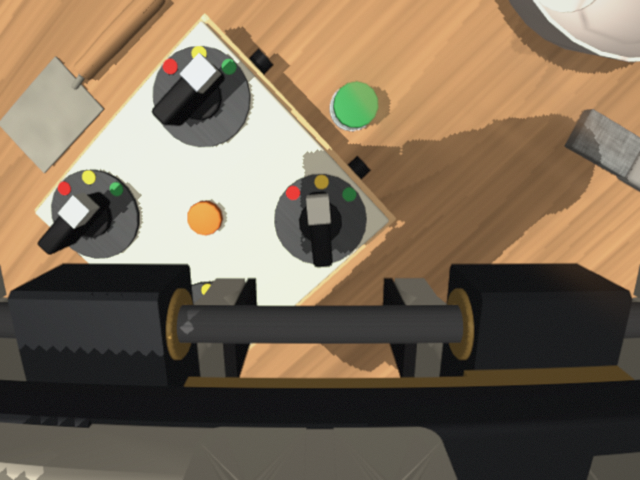

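The knobs at (200,95) and (90,213) are turned home. The last one, at (320,219), is centred and still at yellow, with a slant of about 4°. Grip and turn it.

arm_command:
  commands:
    - {"tx":0,"ty":0,"tz":0.15,"twist":-0.018}
    - {"tx":0,"ty":0,"tz":0.3,"twist":-0.018}
    - {"tx":0,"ty":0,"tz":0.42,"twist":-0.018}
    - {"tx":0,"ty":0,"tz":0.5,"twist":-0.018}
    - {"tx":0,"ty":0,"tz":0.55,"twist":-0.018}
    - {"tx":0,"ty":0,"tz":0.55,"twist":-0.018}
    - {"tx":0,"ty":0,"tz":0.55,"twist":-0.018}
    - {"tx":0,"ty":0,"tz":0.55,"twist":-0.018}

```text
t: 25.52
eef_pos: [0.4707, -0.181, 0.0901]
ee_rot: [-3.141, -0.001, -0.718]
force: [0.2, 0.0, 0.4]
width: 0.0526
gripper_force: 0.0
```

arm_command:
  commands:
    - {"tx":0,"ty":0,"tz":0,"twist":0}
    - {"tx":0,"ty":0,"tz":0,"twist":0}
    - {"tx":0,"ty":0,"tz":0,"twist":0}
    - {"tx":0,"ty":0,"tz":0,"twist":0}
    - {"tx":0,"ty":0,"tz":0,"twist":0}
    - {"tx":0,"ty":0,"tz":0,"twist":0}
    - {"tx":0,"ty":0,"tz":0,"twist":0}
    - {"tx":0,"ty":0,"tz":0,"twist":0}
  claw: 0
  grip_force: 20

```text
t: 26.18
eef_pos: [0.4696, -0.1812, 0.0892]
ee_rot: [3.141, 0.0, -0.718]
force: [-1.6, -1.4, 2.4]
width: 0.0139
gripper_force: 19.9
```

Yaw -41.1° → -92.7°: twist 0.287.

arm_command:
  commands:
    - {"tx":0,"ty":0,"tz":0,"twist":0.038}
    - {"tx":0,"ty":0,"tz":0,"twist":0.076}
    - {"tx":0,"ty":0,"tz":0,"twist":0.114}
    - {"tx":0,"ty":0,"tz":0,"twist":0.152}
    - {"tx":0,"ty":0,"tz":0,"twist":0.19}
    - {"tx":0,"ty":0,"tz":0,"twist":0.228}
    - {"tx":0,"ty":0,"tz":0,"twist":0.264}
    - {"tx":0,"ty":0,"tz":0,"twist":0.287}

```text
t: 26.85
eef_pos: [0.4705, -0.1808, 0.0892]
ee_rot: [-3.141, 0.0, -1.625]
force: [-0.5, 1.2, 1.2]
width: 0.0142
gripper_force: 20.4
```

arm_command:
  commands:
    - {"tx":0,"ty":0,"tz":0,"twist":0}
    - {"tx":0,"ty":0,"tz":0,"twist":0}
    - {"tx":0,"ty":0,"tz":0,"twist":0}
    - {"tx":0,"ty":0,"tz":0,"twist":0}
    - {"tx":0,"ty":0,"tz":0,"twist":0}
    - {"tx":0,"ty":0,"tz":0,"twist":0}
    - {"tx":0,"ty":0,"tz":0,"twist":0}
    - {"tx":0,"ty":0,"tz":0,"twist":0}

```text
t: 27.52
eef_pos: [0.4704, -0.1809, 0.0892]
ee_rot: [-3.141, 0.0, -1.619]
force: [4.0, 2.0, -0.3]
width: 0.0142
gripper_force: 20.2
```

```bash
python3 -c "
from h import *
s=get_state();print(s['t'],s['ee_rot'],s['force'],s['moment'],s['width'])"
```

```text
27.5167 [-3.14064512e+00  9.29814528e-05 -1.61915130e+00] [ 4.04388953  1.98319518 -0.29630797] [ 0.67148461 -1.35860004  0.43334968] 0.014154416926592186
```

arm_command:
  commands:
    - {"tx":0,"ty":0,"tz":0,"twist":-0.01}
    - {"tx":0,"ty":0,"tz":0,"twist":-0.01}
    - {"tx":0,"ty":0,"tz":0,"twist":-0.01}
    - {"tx":0,"ty":0,"tz":0,"twist":-0.01}
    - {"tx":0,"ty":0,"tz":0,"twist":-0.01}
    - {"tx":0,"ty":0,"tz":0,"twist":-0.01}
    - {"tx":0,"ty":0,"tz":0,"twist":-0.01}
    - {"tx":0,"ty":0,"tz":0,"twist":-0.01}
  claw: 0.6

```text
t: 28.18
eef_pos: [0.4698, -0.181, 0.089]
ee_rot: [3.141, -0.0, -1.588]
force: [0.1, 0.9, 0.0]
width: 0.0522
gripper_force: 0.0
```

arm_command:
  commands:
    - {"tx":0,"ty":0,"tz":-0.15,"twist":0}
    - {"tx":0,"ty":0,"tz":-0.3,"twist":0}
    - {"tx":0,"ty":0,"tz":-0.45,"twist":0}
    - {"tx":0,"ty":0,"tz":-0.6,"twist":0}
    - {"tx":0,"ty":0,"tz":-0.75,"twist":0}
    - {"tx":0,"ty":0,"tz":-0.9,"twist":0}
    - {"tx":0,"ty":0,"tz":-0.95,"twist":0}
    - {"tx":0,"ty":0,"tz":-0.95,"twist":0}

```text
t: 28.85
eef_pos: [0.4714, -0.1814, 0.3311]
ee_rot: [-3.134, -0.001, -1.588]
force: [0.5, -0.2, 0.2]
width: 0.0526
gripper_force: 0.0
```

arm_command:
  commands:
    - {"tx":-0.53,"ty":-0.26,"tz":0,"twist":0}
    - {"tx":-0.53,"ty":-0.26,"tz":0,"twist":0}
    - {"tx":-0.53,"ty":-0.26,"tz":0,"twist":0}
    - {"tx":-0.53,"ty":-0.26,"tz":0,"twist":0}
    - {"tx":-0.53,"ty":-0.26,"tz":0,"twist":0}
    - {"tx":-0.53,"ty":-0.26,"tz":0,"twist":0}
    - {"tx":-0.53,"ty":-0.26,"tz":0,"twist":0}
    - {"tx":-0.53,"ty":-0.26,"tz":0,"twist":0}

```text
t: 29.52
eef_pos: [0.5367, -0.0503, 0.3264]
ee_rot: [3.141, -0.0, -1.589]
force: [0.4, -0.0, -0.3]
width: 0.0522
gripper_force: 0.0
```

```bash
python3 - <<'E'
from h import *
f=grab_frame("wrist");save(cv2.resize(f[:300,160:480],(640,600)),"w8.png")
E
```

```text
(no output)
```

View pics/w8.png

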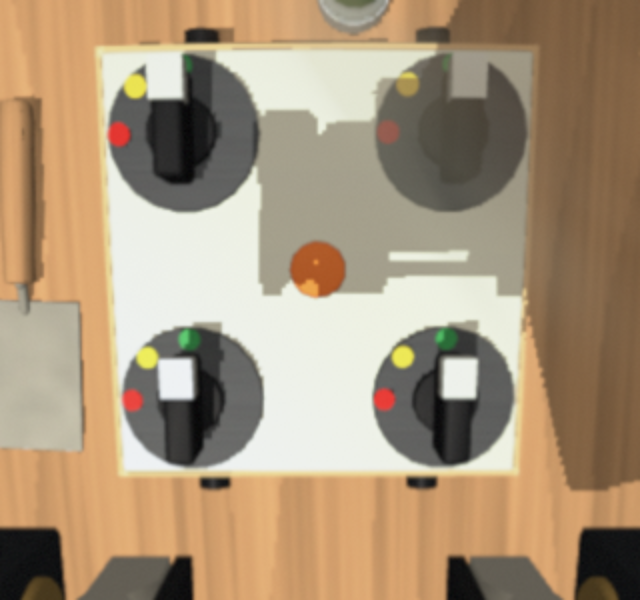

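All four bars now point up at their green dots: (166,75), (469,75), (177,380) and (458,380). The gripper is clear.

```bash
python3 -c "
from station import *
print(job_done())"
```

```text
the job is handed in; nothing more can be done
None
```

The job is handed in at about 30 s: both loose knobs went to halfway first, then all four went home in crisscross order, the last picture shows every tip at its green dot, and the arm stayed away from the grey mould.

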